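# Fit the missing roller to the bottle roller

## Robot

A 6-joint arm with a two-finger parallel gripper is mounted at the origin on the work surface. World frame = base frame: x ahead of the robot, y to its left, z up, the work surface at z = 0. Lengths are in m, angles in rad, forces in N, time in s.
With the tool pointing down it reaches from about 0.4 to 0.925 m from the base axis. Payload 3.4 kg.
Tool frame: the origin (TCP) lies midway between the tips of the shut fingers; the grasp point (between the pads) lies 19 mm behind it; z points along the fingers, y is the line along which they close (so a half turn about z gives the same grasp; the last joint's range is limited). The gripper opens to 85 mm and grips with 20 to 120 N. Pads are 22 mm wide; open, the fingers measure 114 mm over their backs; the gripper's body (76 mm by 85 mm) begins 54 mm behind the grasp point. The pads swing forward as they close: fully open they stand 13 mm farther back than shut.
Start: joints at [-1.236, 0.307, 1.506, -0, 1.328, -0.073], TCP at [0.228, -0.528, 0.231] pointing down, gripper open.
Joint ranges: [-3.12, 3.12], [-1.05, 2.28], [0.14, 2.33], [-1.42, 4.57], [0.1, 2.73], [-2.68, 2.68]. Speed limits (rad/s): [2.57, 2.57, 3.14, 3.14, 3.14, 3.14].

## Interface

Orientations are given as a unit quaternion [x, y, z, w].
In Python, from plant import r gives the robot as it stands. Calls block until the motion is done:
- r.move_ptp(position, orientation): joint-space move of the TCP to a pose.
- r.move_l(position, rate=0.15, frame=None, contact_N=None): straight line of the TCP; frame=None keeps the orientation; rate is the mean speed in m/s. With contact_N (N) it stops when the force on the tool has changed by that much, and returns True; else False.
- r.set_joints(angles): joint-space move.
- r.gripper_to(opening, strength=None): finger opening in m; strength is the grip in N (None keeps the last); returns when the fingers have stopped.
- r.sleep(seconds).
- r.inverse_kinematics(position, orientation): joint angles nearest the present ones, or None.
- r.grab_frame(name): name is "side" or "top" or "wrist"; returns a dict with "img" (400x640x3 uint8, blue, green, red), "camera_matrix" (3x3 intrinsics, pixels), "distortion" ([k1, k2, p1, p2, k3] as OpenCV has them; the pictures are not rectified), "origin" and "rotation" of the camera in the world. Camera axes: x right, y down, z forward; pixel columns grow to the right and rows downward; lengths in m; the calibration is good to about 2 mm. A picture is of the moment at which its call begins. There is no depth.
A pose or a line that the arm cannot do raises r.Unreachable and nothing moves.
- r.finish_job(): hands the job in; it is judged then, once.
Readings, each from a call of its own:
- r.get_clock(): time.
- r.get_qpos(): joint angles.
- r.get_joint_velocities(): joint speeds.
- r.get_tau(): joint torques, N m.
- r.get_eef_pos(): TCP position.
- r.get_tcp_rot(): TCP orientation.
- r.get_ft_force(): force on the tool from outside, world axes, zero at the start.
- r.get_torque(): the same for the moment, N m.
- r.get_finger_gap(): finger opening in m.
- r.get_grip_force(): force on a finger pad.
Only numpy, scipy, OpenCV 4.12 (cv2) and the standard library are available. Lean on these libraries where they do the work, as an engineer would, in place of code of your own. Each camera call takes 0.05 s, during which the arm holds its last target. There are 200 camera calls.

## Task

The bottle roller on the lab bench has one blue roller fitted and its other pair of slots is empty. Take the blue roller out of the grey spares rack and lower it, without dropping it from above the slots, into the empty slots until both ends of its axle rest on the slot bottoms; then let go. Leave the red and the yellow roller in the rack.

Things in the scene. Friction and masses are not known exactly. Their poses are not given: they have to be found in the camera images.
- roller_blue: Blue loose roller lying level in any of the grey rack's three cradles, axle 50 mm above the bench. Sleeve 32 mm in diameter, 150 mm long, on a 10 mm steel axle 224 mm long (37 mm bare at each end); 0.2 to 0.4 kg. Origin: middle of the axle, which is the sleeve's centre and the centre of mass; x axis along the axle (either way round), rolled anyhow about it. Pinch the sleeve's middle from above.
- roller_red: Red roller, same shape, size and origin as the blue one, in another cradle; it stays there. The cradles are parallel, 85 mm apart, their base plate 40 mm below the axles; each holds the sleeve from below in two V saddles 55 mm either side of its middle, lower than the axle, so the middle is free for fingers.
- roller_yellow: Yellow roller, same shape, size and origin as the blue one, in the remaining cradle; it stays there.
- empty_seat (a point): Seated axle's middle, 85 mm above bench, 40 mm above the white machine's flat deck; x along the axle, z up. Two 8 mm aluminium cheeks at x = -91 and +91 mm (12 mm end play for the sleeve), each with an open-topped slot: 13 mm wide, bottom 5 mm below this point, flaring from 8 mm above it to a 40 mm mouth 30 mm above. Fitted blue roller at y = +95 mm. Drive housing at x = -140 to -216, 34 mm above at most.
Things that resemble listed ones, but are neither listed nor needed, are in the scene too. Of the things like the roller_blue, leave any that is green or white; of the rest the larger one is meant.

How it is judged:
At the end, for the whole second after the job is handed in: The blue roller lies at rest in the empty slots: its middle within 14 mm along the axle, 6 mm across and 5 mm in height of the seat point, its axle within 0.1 rad of the seat's x axis, so both ends are down; the red and yellow rollers are within 30 mm of where they began (x of roller_blue in the frame of empty_seat between -0.014 and 0.014 m and y of roller_blue in the frame of empty_seat between -0.006 and 0.006 m and z of roller_blue in the frame of empty_seat between -0.005 and 0.005 m and angle between the x axis of roller_blue and the x axis of empty_seat, either way round below 0.1 rad and linear speed of roller_blue below 0.02 m/s and angular speed of roller_blue below 0.5 rad/s and distance of each of roller_red, roller_yellow from where it was at the start of the episode below 0.03 m); the robot touches nothing.
It fails at once if the blue roller is dropped: it moves freely, out of the fingers, at over 0.3 m/s while more than 40 mm above its seated height (contact force between the fingers and roller_blue below 0.05 N and z of roller_blue in the frame of empty_seat above 0.04 m and linear speed of roller_blue above 0.3 m/s).
It also fails if it takes over 37 s, if anything falls off the work surface, if the arm or the gripper's body presses on something with over 40 N, if the wrist force passes 120 N, or if a joint passes its speed limit or range.

## Working session

There is one attempt and no reset: what is moved stays moved. The work goes in short steps, each a Python script; the robot and the scene stay as the last script left them, time stands still between calls to the robot, and variables do not carry over. Pictures are saved under pics/ and viewed, at most 10 in all, crops included, and the job is handed in when it is done.

```bash
mkdir -p pics; ls; python3 - <<'E'
from plant import r
import cv2,pickle
d={}
for n in("side","top"):
    f=r.grab_frame(n); d[n]=f; cv2.imwrite(f"pics/{n}0.png",f["img"]); print(n,f["camera_matrix"],f["distortion"],f["origin"],f["rotation"])
pickle.dump(d,open("f0.pkl","wb"))
print(r.get_clock(),r.get_tcp_rot())
E
```

```text
pics
side [[441.92349373   0.         318.08678387]
 [  0.         441.92349373 196.02807849]
 [  0.           0.           1.        ]] [-0.09787731  0.          0.          0.          0.        ] [-0.30857008  0.65642683  0.79041122] [-0.32443621  0.816159   -0.44310909  0.17966627]
top [[457.75444695   0.         315.11409041]
 [  0.         457.75444695 198.84589826]
 [  0.           0.           1.        ]] [-0.07749136  0.          0.          0.          0.        ] [ 0.34348129 -0.13689052  1.44727362] [-0.70129281  0.7122257  -0.02281708  0.02005819]
0.1 [ 9.79278368e-01  2.02516645e-01 -1.27818527e-04 -9.32562477e-04]
```

View pics/top0.png

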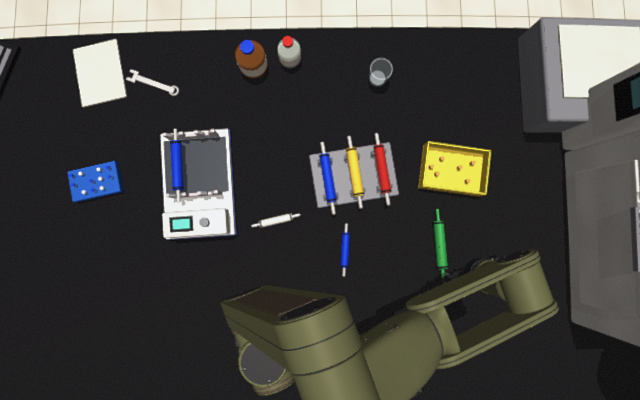

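View pics/side0.png

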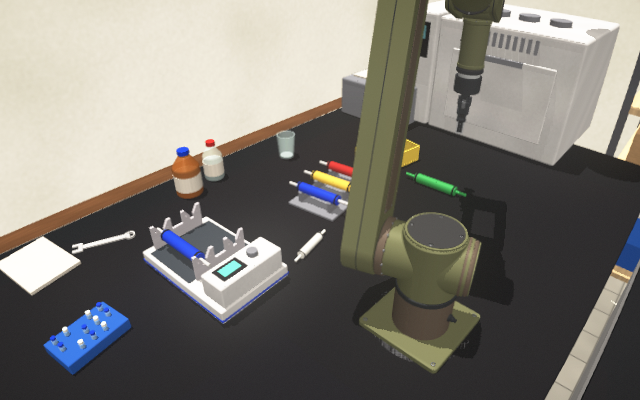

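Top view: the blue candidates are the one in the rack at (328,178), the one fitted in the machine at (177,165) and a small loose one at (345,250). There is also a green roller at (440,245) and a white one at (275,220). The rack one fits: it lies in a grey cradle and is the larger loose blue. I'll confirm it in a crop and measure.

```bash
cat > h.py <<'E'
import numpy as np,cv2
from scipy.spatial.transform import Rotation as R
def rays(f,px):
    u=cv2.undistortPoints(np.float64(px).reshape(-1,1,2),f["camera_matrix"],np.float64(f["distortion"])).reshape(-1,2)
    q=np.asarray(f["rotation"]); M=R.from_quat(q).as_matrix() if q.size==4 else q
    return np.c_[u,np.ones(len(u))]@M.T
def plane(f,px,z):
    d=rays(f,px); o=np.asarray(f["origin"]); return o+d*((z-o[2])/d[:,2])[:,None]
def project(f,P):
    q=np.asarray(f["rotation"]); M=R.from_quat(q).as_matrix()
    rv=cv2.Rodrigues(M.T)[0]; return cv2.projectPoints(np.float64(P).reshape(-1,1,3),rv,-M.T@np.asarray(f["origin"]),f["camera_matrix"],np.float64(f["distortion"]))[0].reshape(-1,2)
def sat(img,h0,h1,s=130,v=50):
    return cv2.inRange(cv2.cvtColor(img,cv2.COLOR_BGR2HSV),(h0,s,v),(h1,255,255))
def blobs(f,mask,z,amin=60):
    out=[]
    n,l,st,c=cv2.connectedComponentsWithStats(mask)
    for i in range(1,n):
        if st[i,4]<amin: continue
        ys,xs=np.nonzero(l==i); P=plane(f,np.c_[xs,ys],z)[:,:2]
        (cx,cy),(w,h),a=cv2.minAreaRect(np.float32(P*1000))
        m=P.mean(0); e=np.linalg.svd(P-m,full_matrices=False)[2][0]; e*=np.sign(e[0])
        out.append((c[i].round(1),np.round([cx/1000,cy/1000],4),m.round(4),np.round(sorted((w,h)),1),round(float(np.arctan2(e[1],e[0])),3)))
    return out
E
python3 - <<'E'
import pickle,cv2
from h import *
d=pickle.load(open("f0.pkl","rb"));f=d["top"]
for z in(.05,.085):
    print(z); [print(*b) for b in blobs(f,sat(f["img"],105,130),z)]
print('yellow/red');[print(*b) for b in blobs(f,sat(f["img"],15,35),.05)+blobs(f,sat(f["img"],0,6),.05)]
cv2.imwrite("pics/crop0.png",cv2.resize(f["img"][120:290,150:410],None,fx=3,fy=3,interpolation=cv2.INTER_CUBIC))
E
```

```text
0.05
[246.5  46.3] [0.9145 0.0659] [0.9136 0.0659] [41.2 46.3] 0.365
[176.4 164.7] [0.5409 0.2843] [0.5409 0.2843] [ 34.8 156.2] 0.053
[327.5 177.6] [ 0.4933 -0.1823] [ 0.4931 -0.1821] [ 30.3 150. ] 0.146
[ 94.9 181.2] [0.4947 0.5442] [0.4941 0.5431] [104.8 169.4] -1.377
[344.6 249.5] [ 0.2727 -0.2304] [ 0.2725 -0.2304] [ 25.9 107.2] -0.072
0.085
[246.5  46.3] [0.9002 0.0608] [0.8994 0.0608] [40.1 45.2] 0.365
[176.4 164.7] [0.5359 0.2738] [0.5359 0.2738] [ 33.9 152.3] 0.053
[327.5 177.6] [ 0.4896 -0.1812] [ 0.4894 -0.1809] [ 29.6 146.2] 0.146
[ 94.9 181.2] [0.4909 0.5271] [0.4903 0.526 ] [102.2 165.1] -1.377
[344.6 249.5] [ 0.2744 -0.228 ] [ 0.2743 -0.228 ] [ 25.3 104.6] -0.072
yellow/red
[454.5 168.5] [ 0.5163 -0.5769] [ 0.516  -0.5765] [151.8 217.5] 1.447
[354.4 171.2] [ 0.5122 -0.2649] [ 0.5116 -0.2652] [ 30.9 153.8] 0.142
[287.2  40.7] [ 0.9293 -0.0635] [ 0.9293 -0.0629] [31.6 36.2] 0.156
[381.9 168.7] [ 0.519  -0.3503] [ 0.5181 -0.3501] [ 30.1 149.3] 0.143
```

View pics/crop0.png

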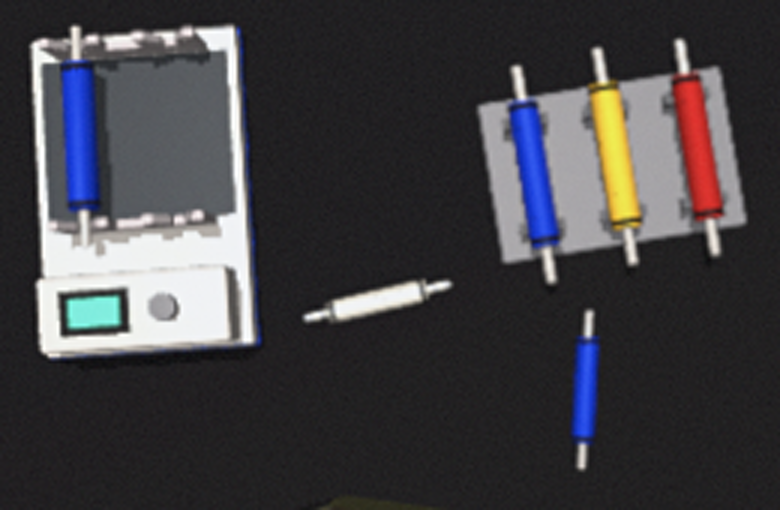

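The crop confirms it: the blue roller in the rack at crop (535,175), sleeve about 30 x 150 mm, is the target. The small blue one on the bench is 26 x 107 mm. The empty slots are to the right of the fitted roller. Next, a wrist-camera look at the machine from above.

```bash
cat >> h.py <<'E'
def down(h): return [np.cos(h/2),np.sin(h/2),0.,0.]
E
python3 - <<'E'
from plant import r
import cv2,pickle
from h import *
f=r.grab_frame("wrist");M=R.from_quat(r.get_tcp_rot()).as_matrix()
print("cam in tool",M.T@(np.array(f["origin"])-r.get_eef_pos()),"\n",M.T@R.from_quat(f["rotation"]).as_matrix())
for p,h in(((.493,-.182,.06),.146),((.541,.179,.1),.053),((.50,.18,.38),.053),((.50,.18,.30),.053)):
    for k in(0,np.pi): 
        q=r.inverse_kinematics(p,down(h+k)); print(p,k,None if q is None else np.round(q,2))
E
```

```text
cam in tool [ 0.08026897 -0.00033286 -0.14359215] 
 [[-7.32412120e-04 -9.50942373e-01 -3.09367204e-01]
 [ 9.99999713e-01 -7.55648760e-04 -4.47154240e-05]
 [-1.91251153e-04 -3.09367149e-01  9.50942654e-01]]
(0.493, -0.182, 0.06) 0 [-0.43  0.43  1.82 -0.    0.89  0.99]
(0.493, -0.182, 0.06) 3.141592653589793 [-0.43  0.43  1.82 -0.    0.89 -2.15]
(0.541, 0.179, 0.1) 0 [ 0.25  0.43  1.69 -0.    1.03  1.76]
(0.541, 0.179, 0.1) 3.141592653589793 [ 0.25  0.43  1.69 -0.    1.03 -1.38]
(0.5, 0.18, 0.38) 0 [ 0.27  0.17  1.33 -0.    1.64  1.78]
(0.5, 0.18, 0.38) 3.141592653589793 [ 0.27  0.17  1.33 -0.    1.64 -1.36]
(0.5, 0.18, 0.3) 0 [ 0.27  0.2   1.48 -0.    1.46  1.78]
(0.5, 0.18, 0.3) 3.141592653589793 [ 0.27  0.2   1.48 -0.    1.46 -1.36]
```

```bash
python3 - <<'E'
from plant import r
import cv2,pickle
from h import *
r.move_ptp([.57,.19,.32],down(.053)); r.sleep(.2)
f=r.grab_frame("wrist"); pickle.dump(f,open("w1.pkl","wb")); cv2.imwrite("pics/w1.png",f["img"])
print(r.get_clock(),f["camera_matrix"][0])
[print(*b) for b in blobs(f,sat(f["img"],105,130),.085)]
s=[.541,.179]; e=np.array([np.cos(.053),np.sin(.053)])
print(project(f,[[s[0]+e[0]*a,s[1]+e[1]*a,.085] for a in(-.091,0,.091)]))
E
```

```text
3.2167 [314.6913057    0.         317.13123792]
[242.9 125.8] [0.6106 0.2796] [0.6102 0.2797] [ 5.8 30.9] -1.492
[247.4 184.1] [0.5333 0.2752] [0.5376 0.2755] [ 33.1 139.9] 0.053
[ 66.9 186.1] [0.5214 0.5094] [0.524  0.5042] [ 89.5 162.1] -1.346
[582.3 174. ] [ 0.5738 -0.1414] [ 0.5735 -0.1418] [ 8.5 36.5] 1.54
[573.9 223.1] [ 0.504  -0.1517] [ 0.5065 -0.1516] [ 38.6 134.1] 0.17
[554.2 313.5] [ 0.366  -0.1666] [ 0.3656 -0.1665] [31.  37.4] 0.615
[[324.20231301 251.41193671]
 [324.58886948 186.25358739]
 [325.02351284 111.12802198]]
```

View pics/w1.png

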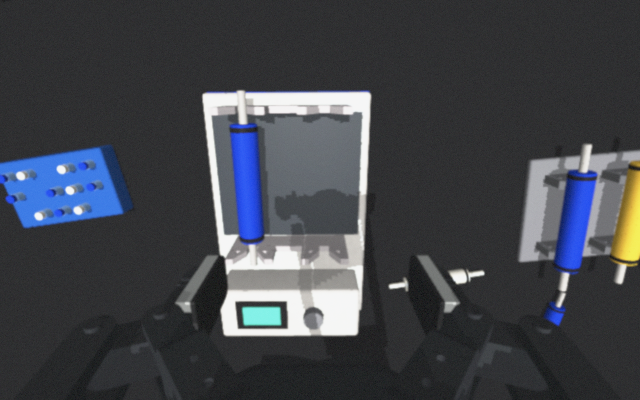

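```bash
cat > ov.py <<'E'
from h import *
def seatpts(s,h,P):
    P=np.float64(P); c,n=np.cos(h),np.sin(h)
    return np.c_[s[0]+c*P[:,0]-n*P[:,1],s[1]+n*P[:,0]+c*P[:,1],.085+P[:,2]]
def overlay(f,s,h,box,k,name):
    x0,y0,x1,y1=box; im=cv2.resize(f["img"][y0:y1,x0:x1],None,fx=k,fy=k,interpolation=cv2.INTER_CUBIC)
    for xc,col in((-87,(0,255,255)),(87,(0,255,0))):
        for y0_ in(0,95):
            L=[[xc,y0_+y,z] for y,z in((-20,30),(-6.5,8),(-6.5,-5),(6.5,-5),(6.5,8),(20,30))]
            p=project(f,seatpts(s,h,np.array(L)/1000)); p=((p-[x0,y0]+.5)*k).astype(int)
            cv2.polylines(im,[p.reshape(-1,1,2)],False,col,1)
    cv2.imwrite(name,im)
E
python3 - <<'E'
import pickle
from ov import *
f=pickle.load(open("w1.pkl","rb")); s=(.541,.179)
overlay(f,s,.053,(195,85,385,275),3,"pics/w1c.png")
E
```

```text
(no output)
```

View pics/w1c.png

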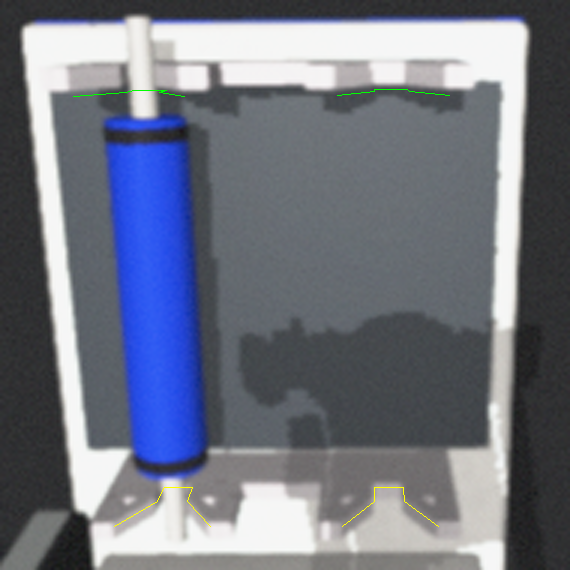

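The crop shows the empty slot mouths, near at (342–437, 522) and far at (335–445, 75), lying on the overlay. The cheeks are about 3 mm further in x, which puts the seat at about (0.544, 0.1795) with heading 0.055. Next: grasp the blue rack roller, with a wrist check above it.

```bash
python3 - <<'E'
from plant import r
import cv2,pickle
from h import *
p=np.array([.4933,-.1823]);h=.146
r.move_ptp([*p,.19],down(h)); r.gripper_to(.065); 
f=r.grab_frame("wrist"); pickle.dump(f,open("w2.pkl","wb")); cv2.imwrite("pics/w2.png",f["img"])
n=np.array([-np.sin(h),np.cos(h)]); ok=False
for b in blobs(f,sat(f["img"],105,130),.05,200):
    d=float((b[1]-p)@n); dh=b[4]-h; print(*b,"lat",d,"t",r.get_clock())
    if abs(d)<.006 and abs(dh)<.06 and b[3][1]>90: ok=True;best=(d,dh)
if ok:
    p=p+n*best[0]/2
    r.move_ptp([*p,.19],down(h+best[1]/2)); r.move_l([*p,.029],rate=.15)
    r.gripper_to(0.,strength=60); print("gap",r.get_finger_gap(),r.get_grip_force(),r.get_clock(),r.get_ft_force())
E
```

```text
[ 23.4 139.7] [0.4782 0.0872] [0.4911 0.0882] [  7.2 260.7] 0.055 lat 0.2688295437277834 t 5.1
[317.3 178.5] [ 0.4919 -0.1815] [ 0.4973 -0.181 ] [ 32.1 140.8] 0.146 lat 0.0009951633434584618 t 5.1
[334.1 334.8] [ 0.3249 -0.2258] [ 0.3242 -0.2254] [22.9 77.6] -0.08 lat -0.018538054200284825 t 5.1
gap 0.03040864187507347 58.830211758613586 6.9833 [-1.01897268  1.06299264  6.05562598]
```

```bash
python3 - <<'E'
from plant import r
import cv2,pickle
from ov import *
x,y,_=r.get_eef_pos()
r.move_l([x,y,.2],rate=.2)
r.move_ptp([.544,.1795,.20],down(.055)); print(r.get_clock(),r.get_finger_gap(),r.get_grip_force(),r.get_ft_force())
w=r.grab_frame("wrist");t=r.grab_frame("side");T=r.grab_frame("top"); pickle.dump((w,t,T),open("w3.pkl","wb"))
overlay(w,(.544,.1795),.055,(170,30,430,330),2,"pics/a.png"); overlay(t,(.544,.1795),.055,(120,100,320,320),2,"pics/b.png")
a,b=cv2.imread("pics/a.png"),cv2.imread("pics/b.png"); H=max(a.shape[0],b.shape[0])
pad=lambda i:cv2.copyMakeBorder(i,0,H-i.shape[0],0,0,0)
c=np.hstack([pad(a),pad(b)]); k=min(1,800/c.shape[1],600/c.shape[0]); cv2.imwrite("pics/w3.png",cv2.resize(c,None,fx=k,fy=k)); print(k)
E
```

```text
9.3583 0.030123719142736 59.53154683113098 [ 0.06574528  0.2469464  -4.39344626]
0.8695652173913043
```

View pics/w3.png

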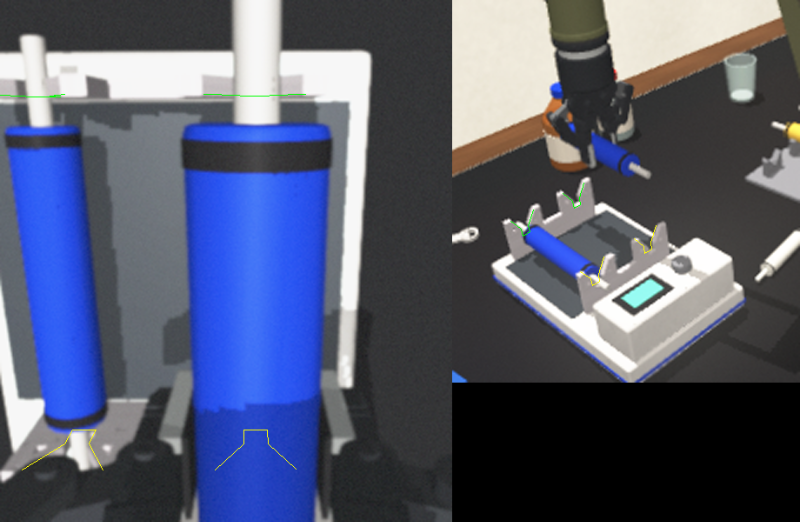

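The wrist and side views show the roller held level over the slots, and the overlay lies on the slots. I'll measure the held roller relative to the tool from its sleeve edges.

```bash
python3 - <<'E'
import pickle
from ov import *
w,t,T=pickle.load(open("w3.pkl","rb"))
h=.055; e=np.array([np.cos(h),np.sin(h),0]);n=np.array([-np.sin(h),np.cos(h),0]);o=np.array(w["origin"]); tcp=np.array([.544,.1795,.2])
m=sat(w["img"],105,130,110,30); print("cam-tcp",o-tcp)
rows=[]
for y in range(130,235,8):
    xs=np.nonzero(m[y,270:380])[0]+270
    if len(xs)<20: continue
    d=rays(w,[[xs[0]-.5,y],[xs[-1]+.5,y]]); a=np.arctan2(d@n,-d[:,2]); hw=abs(a[1]-a[0])/2; b=a.mean()
    D=.016/np.sin(hw); c=d.mean(0); lat=(o-tcp)@n+D*np.sin(b); z=o[2]-D*np.cos(b)
    X=(o-tcp)@e+D*np.cos(b)*(c@e)/-c[2]
    rows.append((X,lat,z-tcp[2])); print(y,xs[0],xs[-1],np.round(np.array(rows[-1])*1000,1))
r=np.array(rows); print("slopes lat,z:",np.polyfit(r[:,0],r[:,1],1),np.polyfit(r[:,0],r[:,2],1))
col=np.nonzero(m[:, 318])[0]; col=col[col<160]; print("far end rows",col[:3])
for zz in(.015,.02,.025): print(zz,project(w,[tcp+e*a+[0,0,zz+b] for a in(.075,) for b in(-.016,0,.016)]).round(1).tolist())
cv2.imwrite("pics/s3.png",cv2.resize(cv2.imread("pics/b.png")[120:400,20:400],None,fx=2,fy=2))
E
```

```text
cam-tcp [0.08007054 0.00400167 0.14328928]
130 276 359 [67.  -0.7 20.5]
138 276 358 [63.9 -0.5 20. ]
146 277 358 [60.7 -0.7 19.5]
154 277 358 [57.7 -0.7 20.4]
162 277 357 [54.4 -0.5 19.9]
170 278 357 [51.  -0.7 19.3]
178 278 357 [47.9 -0.7 20.3]
186 278 356 [44.4 -0.5 19.8]
194 278 356 [41.3 -0.5 20.8]
202 279 356 [37.6 -0.7 20.2]
210 279 356 [34.5 -0.7 21.2]
218 279 355 [30.7 -0.5 20.7]
226 279 355 [27.5 -0.5 21.7]
234 279 355 [24.3 -0.4 22.8]
slopes lat,z: [-0.00408189 -0.00038957] [-0.04744879  0.02268914]
far end rows [102 103 104]
0.015 [[315.8, 106.3], [315.7, 107.8], [315.5, 109.7]]
0.02 [[315.7, 106.7], [315.6, 108.4], [315.5, 110.5]]
0.025 [[315.7, 107.2], [315.6, 109.0], [315.4, 111.3]]
```

View pics/s3.png

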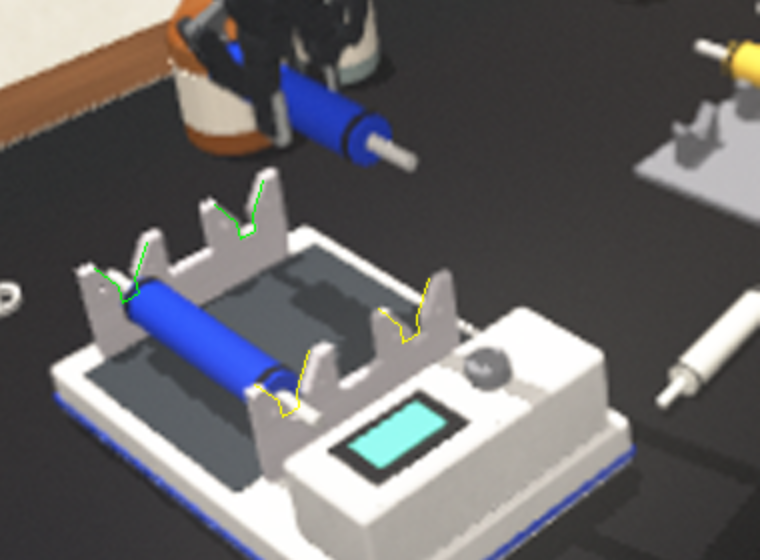

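```bash
cat > lower.py <<'E'
from plant import r
import cv2,pickle
from ov import *
h=.055; e=np.array([np.cos(h),np.sin(h)]);n=np.array([-np.sin(h),np.cos(h)])
p=np.array([.544,.1795])-e*.0015+n*.0006
r.move_l([*p,.105],rate=.15)
print("pre",r.get_ft_force(),r.get_torque())
c=r.move_l([*p,.062],rate=.03,contact_N=8)
print(c,r.get_eef_pos(),r.get_ft_force(),r.get_torque(),r.get_clock(),r.get_finger_gap())
w=r.grab_frame("wrist");t=r.grab_frame("side"); pickle.dump((w,t),open("w4.pkl","wb"))
a=cv2.resize(w["img"][30:330,170:430],None,fx=1.5,fy=1.5); b=cv2.resize(t["img"][150:300,130:270],None,fx=2.8,fy=2.8)
b=cv2.resize(b,(390,450)); cv2.imwrite("pics/w4.png",np.hstack([a,b]))
E
python3 lower.py
```

```text
pre [ 1.00654043 -1.30137196 -3.75531405] [-0.01766781  0.00679905 -0.0194875 ]
True [0.54233669 0.17998896 0.06488559] [-1.15262277  0.61288719  4.81214661] [-0.02256774  0.02209262 -0.05754557] 11.5083 0.030358834489246284
```

View pics/w4.png

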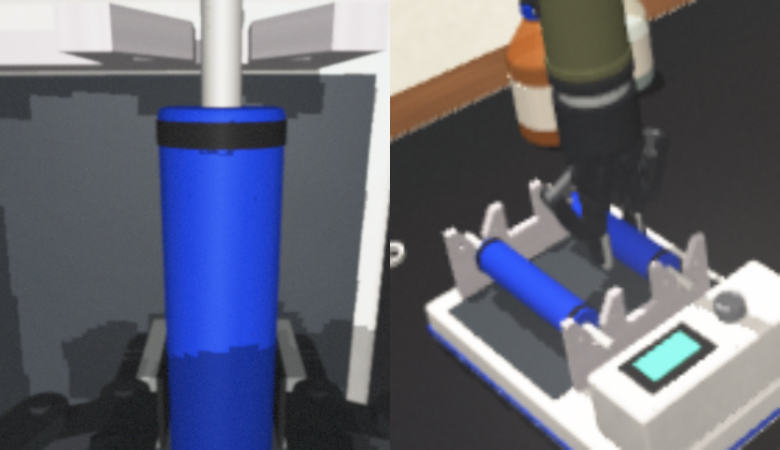

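The views show the axle in both slots. Contact came at TCP z = 0.065 against 0.064 predicted, so it is on the slot bottoms. I'll release, retreat and check.

```bash
python3 - <<'E'
from plant import r
import cv2,pickle
from ov import *
x,y,z=r.get_eef_pos()
r.gripper_to(.065); print("rel",r.get_grip_force())
r.move_l([x,y,.22],rate=.15); r.move_ptp([.57,.19,.32],down(.053)); r.sleep(.3)
w=r.grab_frame("wrist");t=r.grab_frame("side");T=r.grab_frame("top")
for n,f,z in(("w",w,.085),("T",T,.085)): 
    print(n);[print(*b) for b in blobs(f,sat(f["img"],105,130),z,200)]
print("yr");[print(*b) for b in blobs(T,sat(T["img"],15,35),.05)+blobs(T,sat(T["img"],0,6),.05)]
a=cv2.resize(w["img"][85:275,195:385],(400,400),interpolation=cv2.INTER_CUBIC); b=cv2.resize(t["img"][180:300,140:260],(400,400),interpolation=cv2.INTER_CUBIC)
cv2.imwrite("pics/w5.png",np.hstack([a,b])); print(r.get_clock(),r.get_ft_force())
E
```

```text
rel 0.0
w
[323.9 181.3] [0.5405 0.1805] [0.5447 0.1804] [ 31.8 141. ] 0.054
[247.2 182.9] [0.5337 0.2753] [0.5377 0.2755] [ 33.  140.3] 0.053
[ 66.1 185. ] [0.5213 0.5093] [0.524  0.5037] [ 89.4 162.5] -1.338
[550.5 322.8] [ 0.346  -0.1648] [ 0.3479 -0.1652] [29.8 79.2] 0.065
T
[207.4 161.8] [0.5431 0.1794] [0.5428 0.1796] [ 33.5 152.1] 0.048
[178.2 157.8] [0.5445 0.2624] [0.5567 0.2684] [ 27.4 141.7] 0.141
[ 81.7 184.1] [0.4829 0.5671] [0.4822 0.5674] [ 84.4 102. ] 0.285
[344.6 249.4] [ 0.2744 -0.2282] [ 0.2747 -0.2281] [ 25.5 104.5] -0.071
yr
[454.6 168.5] [ 0.5162 -0.5772] [ 0.5159 -0.5766] [151.9 217.2] 1.445
[354.5 171.4] [ 0.5122 -0.2654] [ 0.5111 -0.2653] [ 30.5 153.5] 0.142
[287.3  40.8] [ 0.93   -0.0621] [ 0.9292 -0.063 ] [31.6 36.3] 0.129
[381.9 168.7] [ 0.5189 -0.3504] [ 0.5181 -0.3501] [ 30.4 150.5] 0.143
14.175 [-0.65245988  0.04827681  0.30676377]
```

View pics/w5.png

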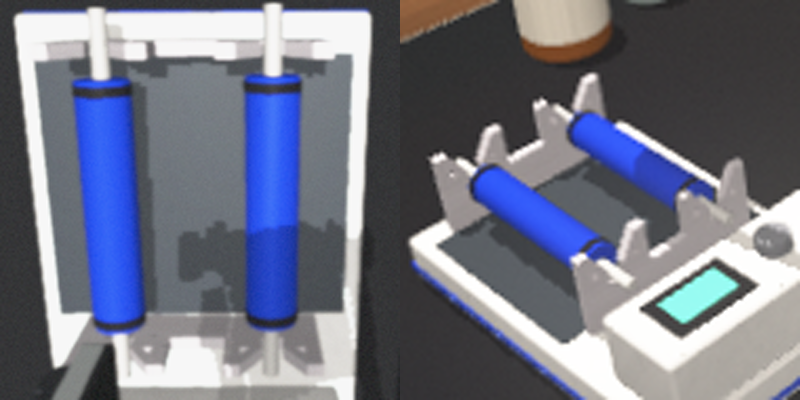

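Both views show the blue roller lying in both slots, parallel to and level with the fitted one. It sits 95 mm from it, heading 0.054 against 0.053. The red and yellow rollers have not moved.

```bash
python3 -c "
from plant import r
print(r.finish_job())"
```

```text
the job is handed in; nothing more can be done
None
```

The blue roller from the rack is seated in the empty slots and released, the red and yellow rollers are unmoved in the rack, and the job was handed in shortly after 14.2 s of the 37 s allowed; no verdict was returned.

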